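Draw a sprung board-holder upright into line with a tapered drift

ROBOT

A 6-joint arm with a two-finger parallel gripper is mounted at the origin on the work surface. World frame = base frame: x ahead of the robot, y to its left, z up, the work surface at z = 0. Lengths are in m, angles in rad, forces in N, time in s.
With the tool pointing down it reaches from about 0.425 to 1.125 m from the base axis. Payload 14.9 kg.
Tool frame: the origin (TCP) lies on the centre line of the jaws, within the pads' length; the fingertips stand 19 mm ahead of it and the grasp point (between the pads) is the TCP (bot.tip_extent is the distance from the TCP to the fingertips, in m); x points along the fingers, y is the direction in which the jaws open and shut, and the axes are right-handed (so a half turn about x gives the same grasp; the last joint's range is limited). The gripper opens to 91 mm and grips with 3 to 60 N. Pads are 32 mm wide; open, the fingers measure 118 mm over their backs; the gripper's body (76 mm by 178 mm) begins 60 mm behind the grasp point.
Start: joints at [1.069, 0.379, 1.734, -0, 1.028, -0.033], TCP at [0.316, 0.624, 0.233] pointing down, gripper open.
Joint ranges: [-2.77, 2.77], [-0.74, 2.19], [0, 2.66], [-1.06, 4.2], [0.31, 2.87], [-3.08, 3.08]. Speed limits (rad/s): [1.89, 1.89, 2.39, 3.14, 3.14, 3.14].

INTERFACE

Orientations are given as [roll, pitch, yaw] about the fixed x, y, z axes, in that order (R = Rz(yaw) Ry(pitch) Rx(roll)).
In Python, from workcell import bot, cams gives the robot as it stands.
- The arm moves only by the tool jog_arm, never from a script. Its argument "steps" is a list that holds one entry, the list of rows, each a list of 5 numbers: the opening in per cent of the stroke, from 0 (shut) to 100 (fully open), then the shift along the tool's x, y, z in mm, then the turn about the tool's x in rad. A call has exactly 5 rows; each row is the pose to reach, as a shift and turn from the pose measured when the call began, along the tool's axes at that moment; what a row does not reach only later rows make up. A row lasts 1/12 s, in which the tool goes at most 41.7 mm and 7.16 degrees, less where a joint would pass 70% of its speed; a pose out of reach is approached as far as the arm can. A call with a gripper value outside its range is refused whole. The fingers move at their own pace and stop on an object; the grip force is fixed at half the most. Time passes only in rows, so rows that repeat a pose let the fingers close, or fill a call up. It gives the time, the measured TCP pose, the force and the opening at its end, in the units of the state.
- bot.sense(): the state, without advancing time (a new reading comes with each control period).
- cams.get_image(name): name is "side" or "top" or "wrist"; returns a dict with "image" (384x512x3 uint8, red, green, blue), "z_map" (384x512 float32, m along the optical axis (not along the pixel's ray), 0 where there is no reading), "fovy" (degrees; the focal length in pixels is half the picture's height over the tangent of half this angle, whatever the lens; pixels are square), "cx", "cy" (the principal point, pixels), "R" (3x3) and "t" (3): a world point X has camera coordinates R X + t; the wrist camera has in their place "hand_eye" (4x4, takes a point from camera to tool coordinates, whose origin is the TCP and whose axes are the tool frame's). Camera axes: x right, y down, z forward; pixel columns grow to the right and rows downward; lengths in m; the calibration is good to about 2 mm. The wrist camera is an equidistant fisheye: a pixel r from the principal point sees the ray r / f radians off the axis. A picture is of the moment at which its call begins: read the wrist's pose just before it.
- bot.job_done(): hands the job in, once; it reports no verdict.
The state is a dict: "t": time; "joint_pos": joint angles; "dq": joint speeds; "tau": joint torques, N m; "tcp_pos": TCP position; "tool_rot": TCP orientation; "force": force on the tool from outside, world axes, zero at the start; "torque": the same for the moment, N m; "width": finger opening in m.
Only numpy, scipy, OpenCV 4.12 (cv2) and the standard library are available. Lean on these libraries where they do the work, as an engineer would, in place of code of your own. Each camera call takes 0.05 s, during which the arm holds its last target. There are 200 camera calls.

TASK

The spring behind the jaw of the board holder is pushing the sliding blue upright several millimetres too far out, so the hole in its foot does not line up with the hole in the black bar underneath. Take the tapered drift from the pin stand, put its point into the foot's hole and feel it inwards, towards the board, until it drops into the bar's hole; then press it down, letting the taper draw the upright into line, until its collar sits flat on the foot, and leave it standing there. Let the drift find its own way with a light, steady push of no more than about 2 kg (20 N), because forcing it would crack the clamped circuit board, and leave the other pins, the tools and the parts on the bench where they are.

Things in the scene. Friction and masses are not known exactly. Their poses are not given: they have to be found in the camera images.
- drift_grip (a point): Tapered drift: 95 mm turned steel pin, 0.13 to 0.21 kg, hanging upright in one of the stand's three places; the largest pin and the only tapered one. This is the middle of its round grooved head, 22 mm diameter, 40 mm high; z points up its axis. Below the head a collar 30 mm diameter, 5 mm thick, whose underside is 25 mm below this point; the top of the head is 20 mm above it.
- drift_tip (a point): The drift's blunt end, on its axis, 75 mm below drift_grip and 50 mm below the collar's underside. It is 10 mm in diameter with a very small chamfer; from here the shank swells evenly to 14 mm over 34 mm; its upper 16 mm are straight, 14 mm in diameter.
- foot_hole (a point): Centre of the 15 mm hole in the sliding upright's foot, at the foot's top face, 56 to 64 mm above the bench (levelling feet); moves with the upright. The foot is 10 mm thick; right below is the flat bar top with its own 15 mm hole, 32 mm deep, open below. z up; +y runs along the bar, inwards to the board. At the start the bar's hole lies 5 to 9 mm from this one towards +y, and 0 to 2 mm to either side.
- tower (a point): Top of the sliding upright's blue tower, 62 mm above the foot's top face; its thumb nut is the nearest thing to the foot's hole, 68 mm away. The upright slides along the bar and has 3 mm side play: 3 to 11 N push it inwards (most when in line), 3 N sideways. If merely pushed in line it springs out again by about 4 mm; only the drift in both holes keeps it (1 mm play). Pressing the drift in takes about 5 to 15 N.
- holder: Circuit-board holder, fixed: black bar 420 x 44 mm, its top 46 mm above this origin, on two cross feet 150 mm long; two blue uprights with black jaws clamp a green board 130 x 106 mm, 100 mm above the origin. Origin under the middle of the bar, 0 to 8 mm above the bench; y along the bar; the sprung, sliding upright and its foot are at the -y end.
- stand: Pin stand, fixed: aluminium plate 50 x 210 mm, 8 mm thick, its top 62 mm above the bench, on end legs. Origin on the bench under its middle; long side along y. Three 17 mm holes at y = -62, 0 and +62 mm; the pins hang in them by their collars, which rest on the plate.
- plain_grip (a point): Plain straight pin in the stand: 14 mm straight shank, collar 24 mm, head 17 mm diameter and 24 mm high; this point is the middle of its head. Not to be moved.
- slim_grip (a point): Slim straight pin in the stand: 10 mm straight shank, collar 24 mm, head 15 mm diameter and 16 mm high; this point is the middle of its head. Not to be moved.
- screwdriver: Screwdriver with black handle, 170 mm long, 26 mm thick, lying on the bench; origin below its middle. Bystander.
- cutters: Side cutters, about 110 mm long, lying; origin below the pivot. Bystander.
- heatsink: Finned aluminium heat sink 50 x 60 x 30 mm; origin under its middle. Bystander.
- reel: Reel of solder standing on its flange, 60 mm diameter, 40 mm high; origin under its middle. Bystander.
- flux: Small amber bottle, 36 mm diameter, 85 mm high; origin under its middle. Bystander.
- tin: Shallow steel bowl, 68 mm diameter, 30 mm high; origin under its middle. Bystander.
Mind the look-alikes: they are no part of the job. Leave any yellow look-alike of the part that bears drift_grip alone.

How it is judged:
On the way, in this order (a step that is already met when the one before it is completed fails the run):
1. the drift is lifted clear of the pin stand (height (world z) of drift_grip above 0.145 m), for 0.1 s.
2. the drift stands upright with its point through the foot's hole and into the bar's hole (horizontal distance between drift_grip and foot_hole below 0.012 m and angle between drift_grip's own z axis and vertical below 0.15 rad and z of drift_grip in the frame of foot_hole below 0.062 m), for 0.05 s.
At the end, for the whole second after the job is handed in: The drift stands in both holes, upright within 5 degrees, its collar down on the foot within 1.5 mm and its head over the foot's hole within 4 mm; the foot has been drawn in by at least 3 mm; the drift is at rest (z of drift_grip in the frame of foot_hole between 0.022 and 0.0265 m and horizontal distance between drift_grip and foot_hole below 0.004 m and angle between drift_grip's own z axis and vertical below 0.09 rad and distance of foot_hole from where it was at the start of the episode above 0.003 m and linear speed of drift below 0.02 m/s); the robot touches nothing.
It fails at once if the drift bears on the holder with more than 50 N in all (push and the squeeze of the two holes together) (contact force between drift and holder above 50 N).
It fails at once if another pin is pulled or knocked out of its place in the stand (distance of any of plain_grip, slim_grip from where it was at the start of the episode above 0.02 m).
It fails at once if a tool or part lying on the bench is shifted by more than 30 mm (distance of any of screwdriver, cutters, heatsink, reel, flux, tin from where it was at the start of the episode above 0.03 m).
It also fails if it takes over 61 s, if anything falls off the work surface, if the arm or the gripper's body presses on something with over 40 N, if the wrist force passes 120 N, or if a joint passes its speed limit or range.

## Working session

There is one attempt and no reset: what is moved stays moved. The work goes in short steps, Python scripts to look and compute and a tool call to move; the robot and the scene stay as the last step left them, time stands still between calls to the robot, and variables do not carry over. Pictures are saved under pics/ and viewed, about 8 in all and at most 12, crops included, and the job is handed in when it is done.

Besides the shell and the picture viewer there is one more tool, called after ">>>" as name(argument=value, ...), one argument or row to a line, values as JSON. jog_arm: Moves the arm, as the interface text tells. Its arguments: {"type":"object","properties":{"steps":{"type":"array","items":{"type":"array","items":{"type":"array","items":{"type":"number"}}}}},"required":["steps"]}

```bash
mkdir -p pics; cat > h.py <<'E'
import numpy as np, cv2
from workcell import bot, cams
from scipy.spatial.transform import Rotation as Ro
def cloud(im):
    z=im['z_map'];h,w=z.shape;f=h/2/np.tan(np.radians(im['fovy'])/2)
    u,v=np.meshgrid(np.arange(w),np.arange(h))
    P=np.stack([(u-im['cx'])/f*z,(v-im['cy'])/f*z,z],-1)
    W=(P-im['t'])@im['R']
    W[z==0]=np.nan
    return W
def save(n,im): cv2.imwrite('pics/'+n,im[...,::-1])
def tool(): 
    s=bot.sense(); return s,np.array(s['tcp_pos']),Ro.from_euler('xyz',s['tool_rot']).as_matrix()
E
python3 - <<'E'
from h import *
s=bot.sense();print(s)
a=cams.get_image('top');b=cams.get_image('side')
np.savez('a.npz',top=cloud(a),side=cloud(b),ti=a['image'],si=b['image'])
save('1.png',a['image']);save('2.png',b['image'])
for c in (a,b): print(c['fovy'],-c['R'].T@c['t'])
E
```

```text
{'t': 0.0, 'joint_pos': array([ 1.06869607e+00,  3.79408735e-01,  1.73474493e+00,  2.52045847e-05,
        1.02850179e+00, -3.32932266e-02]), 'dq': array([ 0.00073838, -0.00238552, -0.00123231,  0.00103158,  0.00140916,
        0.00078838]), 'tau': array([ 6.27008321e-04, -7.63733840e+01, -4.34367621e+01,  6.50457409e-02,
        4.24385397e-02, -1.10843753e-04]), 'tcp_pos': array([0.31610024, 0.62416529, 0.23230588]), 'tool_rot': array([-1.62438647,  1.56973331, -2.09320652]), 'force': array([ 0.2737856 ,  0.31911044, -0.41589783]), 'torque': array([ 0.03911278, -0.07601003,  0.01467456]), 'width': 0.09113958555470893}
56.3658122015778 [0.4555874  0.00794974 1.18523168]
56.0289006871224 [ 0.20476353 -1.00922875  0.70232503]
```

View pics/1.png

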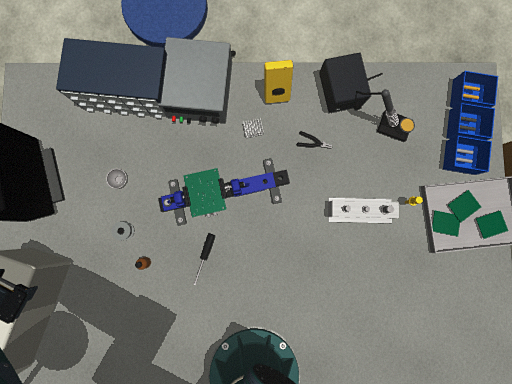

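View pics/2.png

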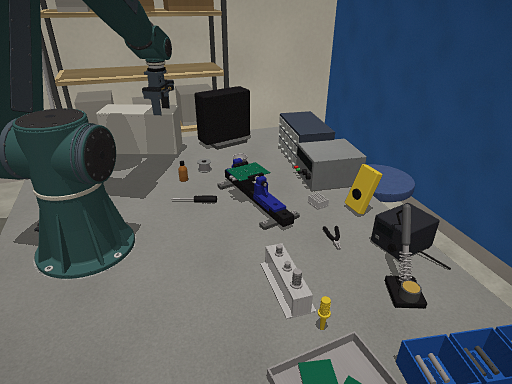

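The top view shows the holder around (225,190), with the sliding foot at its right end near (265,182). The stand is at (362,210) with pins at columns 346, 366 and 386, and the yellow decoy is at (415,200). Next I'll zoom in on these and measure.

```bash
python3 - <<'E'
from h import *
d=np.load('a.npz');T=d['top'];S=d['side'];ti=d['ti'];si=d['si']
A=cv2.resize(ti[150:230,215:295],(400,400),interpolation=cv2.INTER_CUBIC)
B=cv2.resize(ti[170:250,325:425],(400,320),interpolation=cv2.INTER_CUBIC)
C=cv2.resize(si[235:335,255:340],(340,400),interpolation=cv2.INTER_CUBIC)
D=cv2.resize(si[150:250,220:320],(400,400),interpolation=cv2.INTER_CUBIC)
o=np.zeros((800,800,3),np.uint8);o[:400,:400]=A;o[400:720,:400]=B;o[:400,400:740]=C;o[400:,400:]=D
save('3.png',cv2.resize(o,(600,600)))
# pins
z=T[...,2];
for n,(r0,r1,c0,c1,zl) in dict(stand=(190,230,325,402,.066),hold=(165,215,225,295,.03)).items():
    m=np.zeros(z.shape,bool);m[r0:r1,c0:c1]=z[r0:r1,c0:c1]>zl
    k,l,st,_=cv2.connectedComponentsWithStats(m.astype(np.uint8))
    for i in range(1,k):
        q=T[l==i]; print(n,st[i],q.mean(0).round(4),q.max(0).round(4))
print(T[207,355],T[207,375],T[190,310])
m=np.zeros(z.shape,bool);m[190:230,325:402]=abs(z[190:230,325:402]-.062)<.006
q=T[m];print(q.mean(0),cv2.minAreaRect(q[:,:2].astype(np.float32)*1000))
# side: pins
ms=(S[...,2]>.068)&(S[...,0]>.3)&(S[...,0]<.55)&(S[...,1]<-.2)&(S[...,1]>-.5)
k,l,st,_=cv2.connectedComponentsWithStats(ms.astype(np.uint8))
for i in range(1,k):
    q=S[l==i]; print('side',st[i],q.mean(0).round(4),q.max(0).round(4))
np.set_printoptions(precision=0,suppress=True,linewidth=250)
print(z[170:200:2,240:294:2]*1000)
E
```

```text
stand [341 203   1   1   1] [ 0.5356 -0.276   0.0663] [ 0.5356 -0.276   0.0663]
stand [368 203   1   1   1] [ 0.5353 -0.3609  0.0666] [ 0.5353 -0.3609  0.0666]
stand [398 203   1   1   1] [ 0.5348 -0.4555  0.0667] [ 0.5348 -0.4555  0.0667]
stand [336 205   1   1   1] [ 0.5294 -0.26    0.067 ] [ 0.5294 -0.26    0.067 ]
stand [342 205   9   7  46] [ 0.5184 -0.2878  0.0813] [ 0.5292 -0.2787  0.0933]
stand [371 205   1   1   1] [ 0.5289 -0.3702  0.0663] [ 0.5289 -0.3702  0.0663]
stand [381 205  15  10  91] [ 0.5146 -0.4117  0.0911] [ 0.5287 -0.3999  0.1106]
stand [357 207   1   1   1] [ 0.5229 -0.326   0.0662] [ 0.5229 -0.326   0.0662]
stand [362 206   8   7  40] [ 0.5167 -0.3492  0.0757] [ 0.5258 -0.3405  0.0898]
stand [337 208   1   1   1] [ 0.52   -0.2629  0.0668] [ 0.52   -0.2629  0.0668]
stand [374 208   1   1   1] [ 0.5193 -0.3783  0.0693] [ 0.5193 -0.3783  0.0693]
stand [332 211   1   1   1] [ 0.5107 -0.247   0.0664] [ 0.5107 -0.247   0.0664]
stand [351 213   1   1   1] [ 0.5041 -0.3062  0.0673] [ 0.5041 -0.3062  0.0673]
stand [361 213   1   1   1] [ 0.504  -0.3375  0.0673] [ 0.50
[... 2746 characters left out ...]
-2.   2.]
 [102.  60.  62.  57.  59.  62.  57.  61.  56.  58.  57.  51.  35.  -1.   5.  16.  17.  13.  14.  16.  -1.   1.   2.   4.   1.  -0.  -3.]
 [ 97.  59.  58.  60.  59.  62.  52.  46.  -0.  -1.   2.   0.   2.   1.  -2.   9.  19.  14.  19.  12.  -3.  -3.   2.   3.   2.   2.  -3.]
 [ 59.  52.  50.  38.  -1.  -1.  -0.   1.   2.  -2.   0.  -3.  -3.  -0.   1.   3.  17.  14.  17.  14.   2.   5.   4.   0.   1.   1.   3.]
 [ -3.   5.   1.  -1.  -0.   2.  -1.  -3.   0.  -2.   0.   2.  -2.  -0.  -2.   2.  13.  15.  21.  20.  17.   5.  -1.   2.  -3.   2.   0.]
 [  3.  -2.   1.  -1.   2.  -3.   2.  -2.   3.  -4.   2.   2.   1.   1.  -1.  -0.  17.  19.  25.  18.  15.   4.  -1.   3.   1.   1.  -0.]]
```

View pics/3.png

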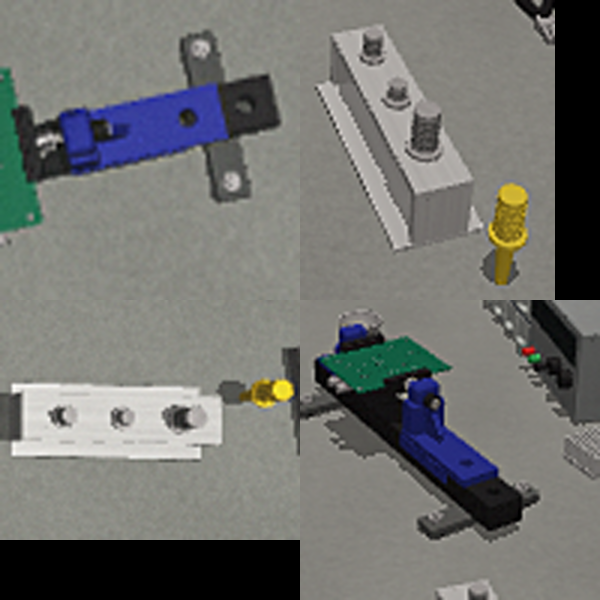

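The crops settle it. The foot hole is at top-image pixel (265.1,181.5). The drift is the tall pin at the stand's right end, about (0.5145,-0.414). Next I'll work out the tool axes and the moves.

```bash
cat >> h.py <<'E'
FWD=None
def plan(P,jaw=None):
    """shift in tool mm to world P, turn about tool x to align jaw axis with dir"""
    s,p,R=tool(); d=R.T@(np.array(P)-p)*1000
    a=None
    if jaw is not None:
        j=R.T@np.array(jaw); a=np.arctan2(j[2],j[1]); a=(a+np.pi/2)%np.pi-np.pi/2
    print('t',round(s['t'],2),'tcp',p.round(4),'q',np.round(s['joint_pos'],2),'F',np.round(s['force'],1),'w',round(s['width'],4)); print('shift',d.round(1),'turn',a)
E
python3 - <<'E'
from h import *
im=cams.get_image('top');f=192/np.tan(np.radians(im['fovy'])/2)
def px(u,v,z):
    c=-im['R'].T@im['t'];r=im['R'].T@np.array([(u-im['cx'])/f,(v-im['cy'])/f,1]);return c+r*(z-c[2])/r[2]
print('hole',px(265.1,181.5,.0585))
T=np.load('a.npz')['top']
z=T[...,2];m=np.zeros(z.shape,bool);m[165:200,250:295]=(abs(z[165:200,250:295]-.0535)<.012)
r=cv2.minAreaRect(T[m][:,:2].astype(np.float32)*1000);print(r)
f0=m&(T[...,1]>-.06);print('footz',np.median(z[175:180,254:262]))
s,p,R=tool();print(R.round(3))
plan(px(265.1,181.5,.2585),[1,0,0]);plan([.5145,-.414,.25],[1,0,0])
w=cams.get_image('wrist');print(w['hand_eye'].round(3),w['fovy'],w['cx'],w['cy'])
E
```

```text
hole [ 0.60553767 -0.03870205  0.0585    ]
((609.0905151367188, -48.81806182861328), (49.34687805175781, 130.8824462890625), 13.156463623046875)
footz 0.05853154587629038
[[-0.     0.452  0.892]
 [-0.001  0.892 -0.452]
 [-1.    -0.001  0.   ]]
t 0.15 tcp [0.3162 0.6242 0.2325] q [ 1.07  0.38  1.73 -0.    1.03 -0.03] F [-0.7 -0.3 -0.3] w 0.091
shift [ -25.7 -465.3  530.2] turn 1.102023088144592
t 0.15 tcp [0.3162 0.6242 0.2325] q [ 1.07  0.38  1.73 -0.    1.03 -0.03] F [-0.7 -0.3 -0.3] w 0.091
shift [ -16.9 -836.6  646. ] turn 1.102023088144592
[[ 0.    -0.292  0.956 -0.152]
 [ 1.     0.001  0.     0.   ]
 [-0.001  0.956  0.292 -0.083]
 [ 0.     0.     0.     1.   ]] 65.70646984690485 254.42861448186957 192.3349497546404
```

>>> jog_arm(
  steps=[
    [[50, -1.5, -27, 30.8, 0], [50, -3, -54, 61.6, 0], [50, -4.5, -81, 92.4, 0], [50, -6, -108, 123.2, 0], [50, -7.5, -135, 154, 0]],
  ],
)

```text
t: 0.62
tcp_pos: [0.3927, 0.4325, 0.2401]
tool_rot: [-1.611, 1.57, -2.079]
force: [0.9, 0.7, 0.5]
width: 0.0607
```

>>> jog_arm(
  steps=[
    [[50, -1.5, -27, 30.8, 0], [50, -3, -54, 61.6, 0], [50, -4.5, -81, 92.4, 0], [50, -6, -108, 123.2, 0], [50, -7.5, -135, 154, 0]],
  ],
)

```text
t: 1.03
tcp_pos: [0.4695, 0.2406, 0.2479]
tool_rot: [-1.366, 1.57, -1.834]
force: [0.3, 1.3, 0.7]
width: 0.0458
```

>>> jog_arm(
  steps=[
    [[50, -1.5, -27, 30.8, 0.12], [50, -3, -54, 61.6, 0.24], [50, -4.5, -81, 92.4, 0.36], [50, -6, -108, 123.2, 0.48], [50, -7.5, -135, 154, 0.6]],
  ],
)

```text
t: 1.45
tcp_pos: [0.5463, 0.0485, 0.2557]
tool_rot: [-0.227, 1.57, -1.301]
force: [0.4, 1.1, 0.5]
width: 0.046
```

```bash
python3 - <<'E'
from h import *
plan([.6055,-.0387,.2585],[.974,.228,0])
E
```

```text
t 1.45 tcp [0.5463 0.0485 0.2557] q [ 0.05  0.11  2.03 -0.    1.   -0.45] F [0.4 1.1 0.5] w 0.046
shift [ -2.8  10.5 104.9] turn 0.26659083208347045
```

>>> jog_arm(
  steps=[
    [[50, -1, 4, 35, 0.12], [50, -2, 8, 70, 0.24], [50, -2.8, 10.5, 104.9, 0.267], [50, -2.8, 10.5, 104.9, 0.267], [50, -2.8, 10.5, 104.9, 0.267]],
  ],
)

```text
t: 1.87
tcp_pos: [0.6059, -0.04, 0.2582]
tool_rot: [-0.709, 1.57, -2.053]
force: [-0.2, 0.2, 1.0]
width: 0.0455
```

```bash
cat >> h.py <<'E'
def wcloud(w,p,R):
    z=w['z_map'];h,wd=z.shape;f=h/2/np.tan(np.radians(w['fovy'])/2)
    u,v=np.meshgrid(np.arange(wd),np.arange(h));x=u-w['cx'];y=v-w['cy'];r=np.hypot(x,y)+1e-9
    k=np.tan(r/f)/r*z; P=np.stack([x*k,y*k,z],-1)
    H=w['hand_eye'];return (P@H[:3,:3].T+H[:3,3])@R.T+p
def wray(w,p,R,u,v,zw):
    f=w['z_map'].shape[0]/2/np.tan(np.radians(w['fovy'])/2);x=u-w['cx'];y=v-w['cy'];r=np.hypot(x,y)+1e-9
    d=np.array([x/r*np.sin(r/f),y/r*np.sin(r/f),np.cos(r/f)]);H=w['hand_eye']
    d=R@H[:3,:3]@d;c=R@H[:3,3]+p;return c+d*(zw-c[2])/d[2]
def wpix(w,p,R,X):
    H=w['hand_eye'];q=np.linalg.inv(H)@np.append(R.T@(np.array(X)-p),1);f=w['z_map'].shape[0]/2/np.tan(np.radians(w['fovy'])/2)
    th=np.arctan2(np.hypot(*q[:2]),q[2]);n=q[:2]/np.hypot(*q[:2]);return n*f*th+[w['cx'],w['cy']]
E
python3 - <<'E'
from h import *
s,p,R=tool();w=cams.get_image('wrist')
np.savez('w1.npz',p=p,R=R,**w)
c=wpix(w,p,R,[.6055,-.0387,.0585]);print(p,c)
W=wcloud(w,p,R);save('4.png',w['image'])
np.set_printoptions(precision=0,suppress=True,linewidth=250)
u,v=c.round().astype(int);print(W[v-30:v+31:4,u-40:u+41:4,2]*1000)
plan([.5145,-.414,.25],[.974,.228,0])
E
```

```text
[ 0.60587913 -0.04004368  0.25820108] [254.174716   171.81713585]
[[ -1.   0.   1.  -0.   1.   1.  58.  58.  59.  58.  58.  59.  59.  60.  59.  59.   1.  -2.   0.   0.   1.]
 [  1.   0.  -1.   1.   2.  -1.  59.  60.  58.  58.  60.  59.  58.  58.  60.  60.   2.  -2.   1.   1.   0.]
 [ -1.   2.   1.   1.   0.   1.  58.  58.  60.  59.  60.  60.  59.  59.  60.  59.   1.   1.   0.   1.   1.]
 [  1.  -1.  -1.   1.  -1.   1.  60.  59.  58.  59.  60.  59.  59.  58.  59.  58.   0.   0.   0.   0.   1.]
 [ -1.   0.   0.  -1.  -1.   1.  58.  58.  58.  58.  58.  59.  60.  60.  58.  58.  -1.  -0.   0.  -0.   0.]
 [ -1.   0.   1.   1.  -1.  -0.  59.  60.  59.  59.  59.  59.  60.  59.  58.  59.   0.   1.   0.   0.   2.]
 [  1.   2.   0.   1.  -0.  -1.  57.  58.  59.  59.  35.  32.  58.  59.  60.  60.   2.  -0.   0.  -0.   0.]
 [  1.   2.   0.   0.   1.  -1.  59.  59.  58.  48.  49.  48.  58.  59.  59.  61.  -0.   0.   0.   0.   1.]
 [ 17.  16.  16.  17.  16.  16.  59.  60.  59.  58.  50.  50.  59.  59.  59.  59.  16.  18.  16.  17.  16.]
 [ 18.  17.  18.  18.  18.  17.  60.  58.  57.  58.  60.  59.  59.  59.  58.  59.  17.  17.  16.  16.  16.]
 [ 21.  19.  17.  18.  16.  17.  58.  59.  59. 410.  59.  59.  58.  59.  58.  59.  17.  18.  17.  19.  17.]
 [ 27.  17.  18.  16.  18.  16.  59.  60.  59.  60.  57.  58.  60.  58.  59.  59.  16.  17.  17.  17.  17.]
 [ 16.  17.  16.  16. 410.  17.  59.  58.  58.  60.  58.  60.  58.  59.  60.  59.  17.  17.  18.  18.  18.]
 [ -0.   1.   1.   0.   1.  -0.  59.  58.  58.  59.  60.  59.  58.  58.  59.  60.   0.   0.  -0.   1.   1.]
 [  1.   1.  -1.   1.   2.   1.  -0.  49.  49.  49.  48.  49.  49.  50.  50.   0.  -0.  -0.  -0.  -1.  -1.]
 [  0.   0.   1.   1.   1.   0.   2.  49.  49.  50.  48.  49.  49.  49.  51.  -0.   1.   1.   1.   1.   0.]]
t 1.92 tcp [ 1. -0.  0.] q [-0.  0.  2. -0.  1. -0.] F [-0.  1.  0.] w 0.0453
shift [   8. -174.  345.] turn -0.0009355098970886822
```

View pics/4.png

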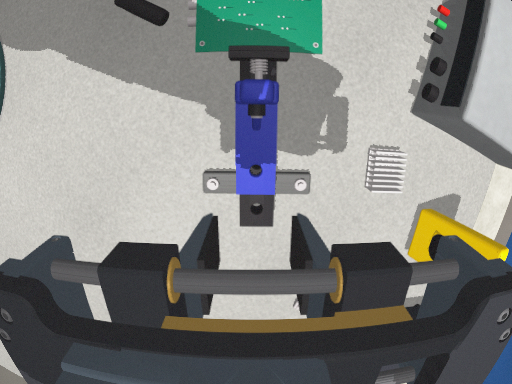

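The wrist view shows the foot hole at about (256,170), with part of the bar hole visible on its inner (upper) side. The foot top is at z≈0.059.

```bash
python3 - <<'E'
from h import *
d=dict(np.load('w1.npz'));p=d['p'];R=d['R'];im=d['image']
g=im.astype(int);blue=(g[...,2]>1.35*g[...,0])&(g[...,2]>60)
m=~blue[155:190,240:274]
k,l,st,ce=cv2.connectedComponentsWithStats(m.astype(np.uint8))
for i in range(1,k): 
    c=ce[i]+[240,155];print(st[i],c,wray(d,p,R,*c,.059))
print(im[160:182,246:268].sum(-1)//3)
W=wcloud(d,p,R)
for r in (140,160,185):
    cs=np.where((W[r,220:290,2]>.053)&(W[r,220:290,2]<.066))[0]+220
    print(r,cs.min(),cs.max(),wray(d,p,R,(cs.min()+cs.max())/2,r,.059))
print('foot z',np.median(W[155:190,240:250,2]))
E
```

```text
[10 10 11 10 81] [255.20987654 169.34567901] [ 0.60599891 -0.03531245  0.059     ]
[[ 87  87  83  87  85  88  85  87  83  84  89  87  83  86  86  85  86  86
   87  86  89  87]
 [ 86  84  83  87  86  84  84  86  88  89  85  86  88  83  86  84  85  87
   85  83  88  87]
 [ 85  84  88  84  86  86  88  85  83  86  85  82  86  86  87  89  86  87
   89  89  88  86]
 [ 87  87  87  84  83  83  88  82  84  83  81  82  86  86  86  91  93 131
  129 117 104  88]
 [ 86  83  85  87  87  84  79  78  72  61  68  69  82  80  92 139 120 137
  138 134 135 137]
 [ 85  87  86  87  85  75  61  44  32  32  28  35  49  63  86 138 140 138
  133 136 136 134]
 [ 86  86  81  83  77  64  42  36  25  31  31  30  27  35  65 127 138 137
  137 134 132 136]
 [ 83  83  80  80  70  76  46  36  37  32  28  34  30  33  45 104 138 139
  136 136 134 137]
 [ 88  92  89 100  73  77  72  53  44  35  33  33  34  41  53  83 124 138
  135 136 136 136]
 [135 128 129  94  73  76  74  74  62  55  50  51  55  60  68  73 112 138
  137 137 135 134]
 [138 136 136  85  41  61  76  76  78  79  77  74  71  77  75  62 106 136
  137 134 133
[... 518 characters left out ...]
79  84 114 133 138 139 137
  134 135 137 134]
 [137 137 137 135 139 138 133 126 116 115 112 116 125 139 137 135 138 137
  134 132 136 134]
 [136 135 135 137 136 136 137 139 137 138 137 138 138 136 136 138 137 136
  133 135 135 133]
 [134 136 136 138 136 137 137 136 136 138 139 139 140 136 138 138 135 135
  134 131 134 134]
 [135 135 136 135 137 135 136 137 137 137 136 135 134 138 136 137 133 136
  137 135 132 136]
 [136 136 137 136 138 137 137 138 138 135 136 137 135 135 137 139 137 137
  134 136 132 137]]
140 236 276 [ 5.98802170e-01 -3.07622667e-04  5.90000000e-02]
160 236 275 [ 0.60372439 -0.02402057  0.059     ]
185 236 274 [ 0.61021327 -0.05452005  0.059     ]
foot z 0.05894216245161778
```

>>> jog_arm(
  steps=[
    [[50, 1.6, -18, 36, 0], [50, 3.2, -36, 72, 0], [50, 4.8, -54, 108, 0], [50, 6, -72, 144, 0], [50, 8, -90, 180, 0]],
  ],
)

```text
t: 2.33
tcp_pos: [0.5575, -0.235, 0.2503]
tool_rot: [-1.451, 1.57, -2.791]
force: [0.5, -0.5, -0.2]
width: 0.0459
```

```bash
python3 - <<'E'
from h import *
plan([.5145,-.414,.20],[.974,.228,0])
E
```

```text
t 2.33 tcp [ 0.5575 -0.235   0.2503] q [-0.44  0.21  1.92 -0.    1.01 -0.67] F [ 0.5 -0.5 -0.2] w 0.0459
shift [ 50.4 -82.8 164.4] turn 0.001203637478079056
```

>>> jog_arm(
  steps=[
    [[50, 10, -18, 35, 0], [50, 20, -36, 70, 0], [50, 30, -54, 105, 0], [50, 40, -72, 140, 0], [50, 50.4, -82.8, 164.4, 0]],
  ],
)

```text
t: 2.75
tcp_pos: [0.5136, -0.4155, 0.1998]
tool_rot: [-0.983, 1.57, -2.322]
force: [-0.1, 0.0, 0.1]
width: 0.0454
```

```bash
python3 - <<'E'
from h import *
s,p,R=tool();w=cams.get_image('wrist')
np.savez('w2.npz',p=p,R=R,**w)
d=dict(np.load('w1.npz'));print('hole',wray(d,d['p'],d['R'],255.5,170.2,.059))
W=wcloud(w,p,R);m=(W[...,2]>.098)&(W[...,2]<.115)&(np.hypot(W[...,0]-.5145,W[...,1]+.414)<.03)
q=W[m];print(p,m.sum(),q.mean(0),q.min(0),q.max(0))
m2=(abs(W[...,2]-.069)<.003)&(np.hypot(W[...,0]-.5145,W[...,1]+.414)<.03);print('collar',m2.sum(),W[m2].min(0),W[m2].max(0))
v,u=np.where(m);print(u.min(),u.max(),v.min(),v.max())
c=wpix(w,p,R,[.5145,-.414,.107]).round().astype(int)
save('5.png',cv2.resize(w['image'][max(0,c[1]-120):c[1]+90,c[0]-150:c[0]+150],None,fx=2,fy=2))
print(c)
plan([.5145,-.414,.091],[.974,.228,0])
E
```

```text
hole [ 0.60658159 -0.03626541  0.059     ]
[ 0.51360454 -0.41545045  0.19978695] 521 [ 0.51396559 -0.41321216  0.10659354] [ 0.50316873 -0.42497937  0.09848261] [ 0.52505158 -0.403607    0.10956203]
collar 212 [ 0.4997904  -0.42399945  0.06600279] [ 0.52893535 -0.39985541  0.07157503]
243 267 186 212
[256 200]
t 2.8 tcp [ 0.5126 -0.4179  0.1978] q [-0.72  0.36  1.83 -0.    0.95 -0.95] F [-5.1 -1.2 -1.3] w 0.0457
shift [106.8   2.9  -3.3] turn 0.0005253500576738457
```

View pics/5.png

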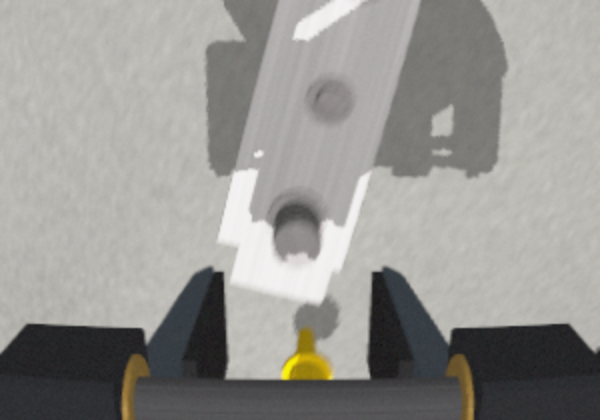

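The drift head is at crop (297,230), centred between the jaws. The fingers clear both the yellow decoy and the neighbouring pin.

>>> jog_arm(
  steps=[
    [[50, 22, 2.9, -3.3, 0], [50, 44, 2.9, -3.3, 0], [50, 66, 2.9, -3.3, 0], [50, 80, 2.9, -3.3, 0], [50, 80, 2.9, -3.3, 0]],
  ],
)

```text
t: 3.22
tcp_pos: [0.5135, -0.4118, 0.1149]
tool_rot: [-2.293, 1.565, 2.651]
force: [-1.0, 2.0, -0.2]
width: 0.0455
```

```bash
python3 - <<'E'
from h import *
plan([.5143,-.4141,.091],[.978,.208,0])
E
```

```text
t 3.22 tcp [ 0.5135 -0.4118  0.1149] q [-0.71  0.47  1.86 -0.    0.82 -0.94] F [-1.   2.  -0.2] w 0.0455
shift [23.9  0.4  2.5] turn 0.022313205775326583
```

>>> jog_arm(
  steps=[
    [[50, 12, 0.4, 2, 0.02], [50, 23.9, 0.4, 2, 0.02], [50, 23.9, 0.4, 2, 0.02], [50, 23.9, 0.4, 2, 0.02], [0, 23.9, 0.4, 2, 0.02]],
  ],
)

```text
t: 3.63
tcp_pos: [0.5145, -0.4138, 0.0915]
tool_rot: [-2.248, 1.566, 2.676]
force: [-0.5, -0.6, -0.3]
width: 0.0415
```

>>> jog_arm(
  steps=[
    [[0, 0, 0, 0, 0], [0, 0, 0, 0, 0], [0, 0, 0, 0, 0], [0, 0, 0, 0, 0], [0, 0, 0, 0, 0]],
  ],
)

```text
t: 4.05
tcp_pos: [0.5147, -0.414, 0.092]
tool_rot: [-2.208, 1.566, 2.717]
force: [-0.6, 0.2, 5.8]
width: 0.0216
```

```bash
python3 - <<'E'
from h import *
plan([.5143,-.4141,.191],[.978,.208,0])
s,p,R=tool();print(R.round(4),s['torque'])
E
```

```text
t 4.05 tcp [ 0.5147 -0.414   0.092 ] q [-0.71  0.5   1.86 -0.    0.78 -0.92] F [-0.6  0.2  5.8] w 0.0216
shift [-99.   -0.8  -0.3] turn 0.00238706780047937
[[-0.0042  0.9776  0.2104]
 [ 0.0019  0.2104 -0.9776]
 [-1.     -0.0037 -0.0027]] [-0.00654328  0.14063434  0.02675942]
```

>>> jog_arm(
  steps=[
    [[0, -15, 0, 0, 0], [0, -40, 0, 0, 0], [0, -65, 0, 0, 0], [0, -90, 0, 0, 0], [0, -100, 0, 0, 0]],
  ],
)

```text
t: 4.47
tcp_pos: [0.5161, -0.415, 0.1963]
tool_rot: [-1.263, 1.569, -2.622]
force: [-0.3, -0.3, -1.4]
width: 0.0215
```

```bash
python3 - <<'E'
from h import *
plan([.608,-.043,.185],[.978,.208,0])
s,p,R=tool();print(R.round(4),s['torque'])
E
```

```text
t 4.47 tcp [ 0.5161 -0.415   0.1963] q [-0.71  0.36  1.83 -0.    0.95 -0.92] F [-0.3 -0.3 -1.4] w 0.0215
shift [  10.9  168.1 -344.4] turn 0.0024796021816120284
[[-1.200e-03  9.776e-01  2.105e-01]
 [-7.000e-04  2.105e-01 -9.776e-01]
 [-1.000e+00 -1.300e-03  4.000e-04]] [-0.04839955  0.02267104 -0.00915783]
```

>>> jog_arm(
  steps=[
    [[0, 1, 17, -35, 0], [0, 2, 34, -70, 0], [0, 3, 51, -105, 0], [0, 4, 68, -140, 0], [0, 5, 85, -174, 0]],
  ],
)

```text
t: 4.88
tcp_pos: [0.5624, -0.2251, 0.191]
tool_rot: [-1.473, 1.569, -2.832]
force: [0.7, -0.4, -1.6]
width: 0.0212
```

>>> jog_arm(
  steps=[
    [[0, 1, 17, -35, 0], [0, 2, 34, -70, 0], [0, 3, 51, -105, 0], [0, 4, 68, -140, 0], [0, 5, 80, -166, 0]],
  ],
)

```text
t: 5.3
tcp_pos: [0.6057, -0.0432, 0.1858]
tool_rot: [-1.646, 1.569, -3.004]
force: [-0.2, 0.4, -2.2]
width: 0.0212
```

>>> jog_arm(
  steps=[
    [[0, 0, 0, 0, 0], [0, 0, 0, 0, 0], [0, 0, 0, 0, 0], [0, 0, 0, 0, 0], [0, 0, 0, 0, 0]],
  ],
)

```text
t: 5.72
tcp_pos: [0.6055, -0.0443, 0.1858]
tool_rot: [-1.646, 1.569, -3.006]
force: [0.4, 1.0, -1.7]
width: 0.0215
```

```bash
python3 - <<'E'
from h import *
s,p,R=tool();w=cams.get_image('wrist')
np.savez('w3.npz',p=p,R=R,**w)
im=w['image'];save('6.png',cv2.resize(im[110:330,140:370],None,fx=2.7,fy=2.7,interpolation=cv2.INTER_CUBIC))
print('expected hole px',wpix(w,p,R,[.6066,-.0363,.059]))
print('tip px',wpix(w,p,R,p+R@[.08,0,0]))
print(s['tool_rot'])
W=wcloud(w,p,R);print('foot z',np.median(W[155:175,240:250,2]))
plan([.6066,-.0363,.15],[.978,.208,0])
b=cams.get_image('side');np.savez('s3.npz',**b)
B=cloud(b);c=np.array([.6066,-.0363,.1]);q=b['R']@c+b['t'];f=192/np.tan(np.radians(b['fovy'])/2);c=(q[:2]/q[2]*f+[b['cx'],b['cy']]).astype(int);print(c)
save('7.png',cv2.resize(b['image'][c[1]-50:c[1]+40,c[0]-50:c[0]+50],None,fx=6,fy=6,interpolation=cv2.INTER_CUBIC))
E
```

```text
expected hole px [257.21587233 182.56205426]
tip px [254.09271346 206.13638173]
[-1.64609594  1.56890069 -3.00576364]
foot z 0.05896551469875522
t 5.77 tcp [ 0.6056 -0.0443  0.1858] q [-0.11  0.3   1.95 -0.    0.9  -0.32] F [ 0.3  0.4 -1.5] w 0.0215
shift [35.8  2.8 -7.6] turn 0.001606064645990779
[274 192]
```

View pics/6.png

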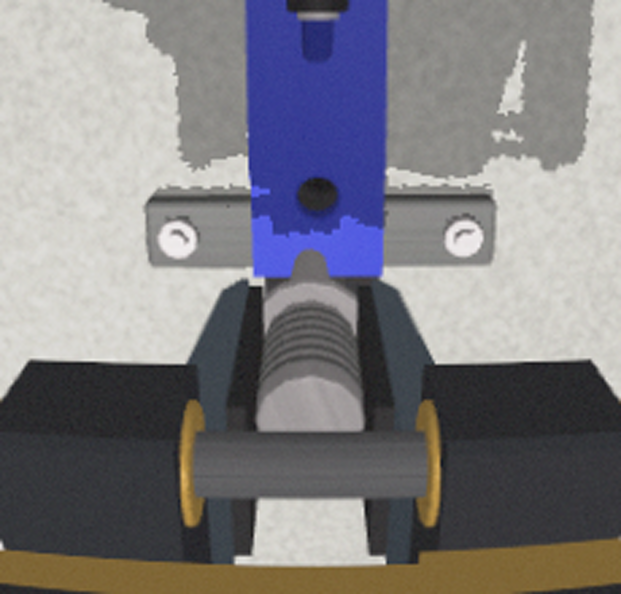

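View pics/7.png

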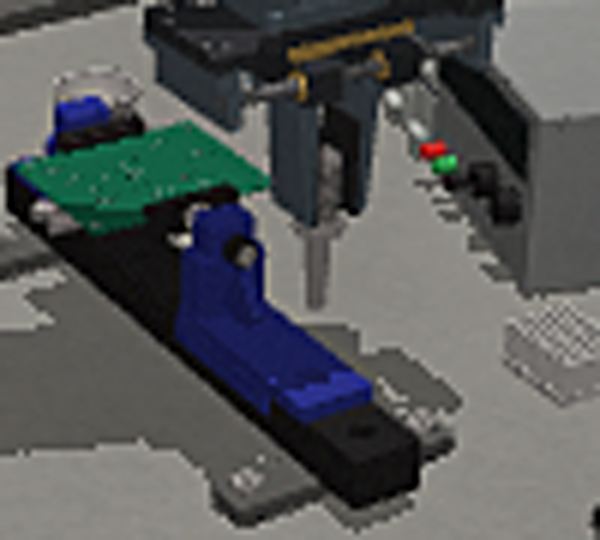

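The wrist crop shows the drift vertical in the jaws with its tip end at crop (310,250). The foot hole is at (319,195), slightly right of prediction. I'll lower to just above the foot and compare them directly.

>>> jog_arm(
  steps=[
    [[0, 10, 3.2, -7.6, 0], [0, 20, 3.2, -7.6, 0], [0, 30, 3.2, -7.6, 0], [0, 40, 3.2, -7.6, 0], [0, 41, 3.2, -7.6, 0]],
  ],
)

```text
t: 6.23
tcp_pos: [0.6057, -0.036, 0.1421]
tool_rot: [-1.79, 1.566, 3.134]
force: [-1.0, -0.8, -2.3]
width: 0.0215
```

```bash
python3 - <<'E'
from h import *
s,p,R=tool();w=cams.get_image('wrist')
np.savez('w4.npz',p=p,R=R,**w)
im=w['image'];save('8.png',cv2.resize(im[160:260,200:310],None,fx=6,fy=6,interpolation=cv2.INTER_CUBIC))
print('hole px',wpix(w,p,R,[.6066,-.0363,.059]))
for a in ([.08,0,0],[.08,0,-.005],[.08,.005,0],[.08,-.005,0]): print('tip px',a,wpix(w,p,R,p+R@a))
plan([.6066,-.0363,.139],[.978,.208,0])
E
```

```text
hole px [255.55697618 205.57094969]
tip px [0.08, 0, 0] [254.0945239  206.13583066]
tip px [0.08, 0, -0.005] [254.09718899 200.41583579]
tip px [0.08, 0.005, 0] [260.12799065 206.13807532]
tip px [0.08, -0.005, 0] [248.06120389 206.12979883]
t 6.28 tcp [ 0.6061 -0.036   0.1429] q [-0.1   0.36  1.96 -0.    0.83 -0.31] F [-0.4 -0.9 -1.5] w 0.0215
shift [3.9 0.5 0.4] turn 0.001700187047763757
```

View pics/8.png

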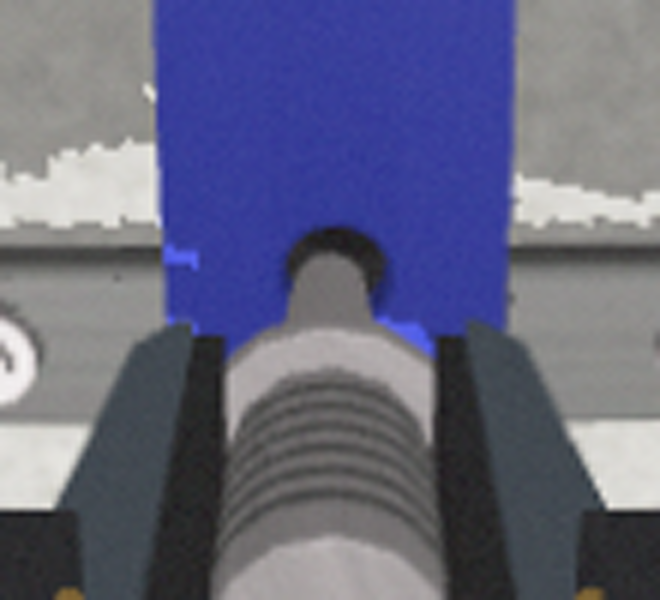

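The tip end is at crop (330,252) and the hole spans columns 287–385 with its far edge at row 227. So the tip is centred along the bar and sits about 0.8 mm short sideways. I'll lower it into the foot hole.

>>> jog_arm(
  steps=[
    [[0, 0, 0.8, 0, 0], [0, 3, 0.8, 0, 0], [0, 6, 0.8, 0, 0], [0, 9, 0.8, 0, 0], [0, 10, 0.8, 0, 0]],
  ],
)

```text
t: 6.7
tcp_pos: [0.6067, -0.0358, 0.1326]
tool_rot: [-1.786, 1.566, 3.138]
force: [0.2, -0.4, -1.3]
width: 0.0215
```

>>> jog_arm(
  steps=[
    [[0, 1, 0, 0, 0], [0, 2, 0, 0, 0], [0, 3, 0, 0, 0], [0, 3, 0, 0, 0], [0, 3, 0, 0, 0]],
  ],
)

```text
t: 7.12
tcp_pos: [0.6067, -0.0359, 0.1296]
tool_rot: [-1.782, 1.566, 3.141]
force: [0.2, 1.5, -2.0]
width: 0.0214
```

>>> jog_arm(
  steps=[
    [[0, 0.5, 0, 0, 0], [0, 0.8, 0, 0, 0], [0, 1.2, 0, 0, 0], [0, 1.2, 0, 0, 0], [0, 1.2, 0, 0, 0]],
  ],
)

```text
t: 7.53
tcp_pos: [0.6068, -0.0359, 0.1286]
tool_rot: [-1.778, 1.566, -3.138]
force: [-1.1, 0.0, 1.0]
width: 0.0213
```

The tip is lightly touching the bar (about 3 N). Now I'll feel inwards.

>>> jog_arm(
  steps=[
    [[0, 0.3, 0, -0.5, 0], [0, 0.3, 0, -1, 0], [0, 0.3, 0, -1.5, 0], [0, 0.3, 0, -2, 0], [0, 0.3, 0, -2.2, 0]],
  ],
)

```text
t: 7.95
tcp_pos: [0.6066, -0.0338, 0.1284]
tool_rot: [-1.727, 1.567, -3.087]
force: [0.6, -2.2, 2.6]
width: 0.0211
```

>>> jog_arm(
  steps=[
    [[0, 0.3, 0, -0.4, 0], [0, 0.3, 0, -0.8, 0], [0, 0.3, 0, -1.2, 0], [0, 0.3, 0, -1.5, 0], [0, 0.3, 0, -1.5, 0]],
  ],
)

```text
t: 8.37
tcp_pos: [0.6065, -0.0324, 0.1283]
tool_rot: [-1.629, 1.567, -2.988]
force: [0.9, -5.1, 4.2]
width: 0.0217
```

>>> jog_arm(
  steps=[
    [[0, 0.2, 0, -0.4, 0], [0, 0.2, 0, -0.8, 0], [0, 0.2, 0, -1.2, 0], [0, 0.2, 0, -1.5, 0], [0, 0.2, 0, -1.5, 0]],
  ],
)

```text
t: 8.78
tcp_pos: [0.6063, -0.0311, 0.1282]
tool_rot: [-1.522, 1.568, -2.881]
force: [-0.6, -5.0, 4.9]
width: 0.0214
```

>>> jog_arm(
  steps=[
    [[0, 0.2, 0, -0.4, 0], [0, 0.2, 0, -0.8, 0], [0, 0.2, 0, -1.2, 0], [0, 0.2, 0, -1.5, 0], [0, 0.2, 0, -1.5, 0]],
  ],
)

```text
t: 9.2
tcp_pos: [0.606, -0.0298, 0.1281]
tool_rot: [-1.412, 1.568, -2.771]
force: [-0.7, -5.2, 4.7]
width: 0.0215
```

```bash
python3 - <<'E'
from h import *
plan([.6066,-.0363,.139],[.978,.208,0])
s,p,R=tool();print(R.round(4),s['torque'],s['force']@R)
E
```

```text
t 9.2 tcp [ 0.606  -0.0298  0.1281] q [-0.09  0.38  1.97 -0.    0.8  -0.3 ] F [-0.7 -5.2  4.7] w 0.0215
shift [-10.9  -0.9   6.5] turn 0.0021854722597889342
[[-2.900e-03  9.777e-01  2.102e-01]
 [-1.100e-03  2.102e-01 -9.777e-01]
 [-1.000e+00 -3.100e-03  5.000e-04]] [-1.48378093  0.13437717  0.01613877] [-4.74191838 -1.77625232  4.91977844]
```

>>> jog_arm(
  steps=[
    [[0, 0.4, 0, -0.4, 0], [0, 0.4, 0, -0.8, 0], [0, 0.4, 0, -1.2, 0], [0, 0.4, 0, -1.5, 0], [0, 0.4, 0, -1.5, 0]],
  ],
)

```text
t: 9.62
tcp_pos: [0.6058, -0.0284, 0.1278]
tool_rot: [-1.304, 1.568, -2.663]
force: [-0.5, -5.4, 5.4]
width: 0.0214
```

>>> jog_arm(
  steps=[
    [[0, 0.4, 0, -0.4, 0], [0, 0.4, 0, -0.8, 0], [0, 0.4, 0, -1.2, 0], [0, 0.4, 0, -1.5, 0], [0, 0.4, 0, -1.5, 0]],
  ],
)

```text
t: 10.03
tcp_pos: [0.6056, -0.0271, 0.1276]
tool_rot: [-1.206, 1.568, -2.565]
force: [-1.1, -5.5, 6.8]
width: 0.0214
```

>>> jog_arm(
  steps=[
    [[0, 0.2, 0, -0.4, 0], [0, 0.2, 0, -0.8, 0], [0, 0.2, 0, -1.2, 0], [0, 0.2, 0, -1.2, 0], [0, 0.2, 0, -1.2, 0]],
  ],
)

```text
t: 10.45
tcp_pos: [0.6053, -0.026, 0.1276]
tool_rot: [-1.126, 1.568, -2.485]
force: [-0.3, -4.7, 6.2]
width: 0.0214
```

```bash
python3 - <<'E'
from h import *
s,p,R=tool();w=cams.get_image('wrist')
np.savez('w5.npz',p=p,R=R,**w)
im=w['image'];A=cv2.resize(im[160:260,200:310],None,fx=5,fy=5,interpolation=cv2.INTER_CUBIC)
b=cams.get_image('side');c=[274,192];B=cv2.resize(b['image'][c[1]-50:c[1]+35,c[0]-25:c[0]+25],None,fx=5,fy=5,interpolation=cv2.INTER_CUBIC)
o=np.zeros((500,800,3),np.uint8);o[:,:550]=A;o[:425,550:]=B;save('9.png',o)
print(s['force'],s['torque'],p)
for a in ([-.015,0,0],[.055,0,-.015],[.025,0,-.011]): print(a,wpix(w,p,R,p+R@a))
E
```

```text
[-0.31649705 -4.66619745  6.15643366] [-1.40181548  0.16256611  0.01937742] [ 0.60533921 -0.02604263  0.12757677]
[-0.015, 0, 0] [253.95834121 265.75428781]
[0.055, 0, -0.015] [254.07539205 198.3130137 ]
[0.025, 0, -0.011] [254.03374329 218.75464551]
```

View pics/9.png

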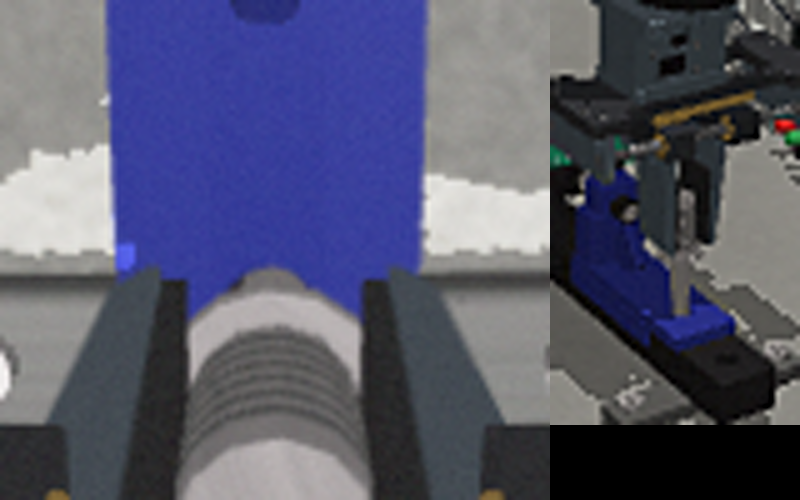

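```bash
python3 - <<'E'
from h import *
w={}
for n in ('w3','w4','w5'): w[n]=dict(np.load(n+'.npz'))
def tm(a,b,r0,r1,c0,c1,m=14):
    A=cv2.cvtColor(w[a]['image'],cv2.COLOR_RGB2GRAY)[r0:r1,c0:c1]
    B=cv2.cvtColor(w[b]['image'],cv2.COLOR_RGB2GRAY)[r0-m:r1+m,c0-m:c1+m]
    r=cv2.matchTemplate(B,A,cv2.TM_CCOEFF_NORMED);_,v,_,l=cv2.minMaxLoc(r);return v,l[0]-m,l[1]-m
print('collar/grooves w4->w5',tm('w4','w5',212,235,240,270),'w3->w4',tm('w3','w4',212,235,240,270))
print('head top',tm('w4','w5',240,262,240,270))
# tower position in world: blue points with z>.09
for n in ('w1','w4','w5'):
    d=dict(np.load(n+'.npz'));W=wcloud(d,d['p'],d['R']);g=d['image'].astype(int)
    m=(g[...,2]>1.3*g[...,0])&(g[...,2]>50)&(W[...,2]>.105)&(abs(W[...,0]-.59)<.05)&(W[...,1]<.1)
    q=W[m]; u=np.array([-.21,.978,0]);t=q@u;print(n,m.sum(),np.percentile(t,[2,50,98]),q.mean(0))
    m=(g[...,2]>1.3*g[...,0])&(abs(W[...,2]-.059)<.004)&(abs(W[...,0]-.6)<.05);t=W[m]@u;print('  foot',np.percentile(t,[.2,50,99.8]))
c=cv2.cvtColor(np.vstack([w['w4']['image'][100:200,210:300],w['w5']['image'][100:200,210:300]]),cv2.COLOR_RGB2BGR)
E
```

```text
collar/grooves w4->w5 (0.9558396339416504, 0, 4) w3->w4 (0.9843705892562866, 0, 0)
head top (0.9725798964500427, 0, -1)
w1 1176 [-0.14944201 -0.07555841 -0.02333519] [0.58620593 0.03745014 0.18121022]
  foot [-0.19334021 -0.14015161 -0.08406121]
w4 2511 [-0.13821425 -0.07185283 -0.05806248] [0.58619751 0.04974715 0.13085538]
  foot [-0.17336976 -0.12919754 -0.08388726]
w5 2904 [-0.12767237 -0.0701549  -0.05803539] [0.58625172 0.05194209 0.12797837]
  foot [-0.1615076  -0.12525581 -0.08513092]
```

The match against the earlier frame shows the drift pivoting about the jaw axis. The collar has shifted 4 px outwards and the foot has barely moved. I'll back out so the hole's outer wall straightens the drift, then turn the jaws to lie along the bar, so that the pad faces resist the tilt.

>>> jog_arm(
  steps=[
    [[0, -1, 0, 0, 0], [0, -1.5, 0, 3, 0], [0, -1.5, 0, 6, 0], [0, -1.5, 0, 9, 0], [0, -1.5, 0, 10, 0]],
  ],
)

```text
t: 10.97
tcp_pos: [0.6071, -0.0357, 0.1288]
tool_rot: [-1.52, 1.567, -2.879]
force: [-1.4, 5.7, -0.6]
width: 0.0209
```

>>> jog_arm(
  steps=[
    [[0, 0, 0, 0.8, 0], [0, 0, 0, 1.5, 0], [0, 0, 0, 2.2, 0], [0, 0, 0, 3, 0], [0, 0, 0, 3, 0]],
  ],
)

```text
t: 11.38
tcp_pos: [0.6076, -0.0384, 0.1287]
tool_rot: [-1.757, 1.567, -3.117]
force: [-1.3, 5.2, 1.4]
width: 0.0212
```

```bash
cat >> h.py <<'E'
def tilt(n):
    s,p,R=tool();w=cams.get_image('wrist');np.savez(n+'.npz',p=p,R=R,**w)
    a=np.load('w4.npz')['image'];G=lambda x:cv2.resize(cv2.cvtColor(x,cv2.COLOR_RGB2GRAY),None,fx=4,fy=4,interpolation=cv2.INTER_CUBIC)
    A=G(a);B=G(w['image'])
    for r0,r1 in ((212,235),(240,262)):
        m=48;t=A[r0*4:r1*4,960:1080];x=B[r0*4-m:r1*4+m,960-m:1080+m];r=cv2.matchTemplate(x,t,cv2.TM_CCOEFF_NORMED);_,v,_,l=cv2.minMaxLoc(r);print('rows',r0,'score',round(v,2),'d px',(l[0]-m)/4,(l[1]-m)/4)
    print('tcp',p.round(4),'Ftool',(s['force']@R).round(1),'q',np.round(s['joint_pos'],2),'t',s['t'])
E
python3 -c "
from h import *
tilt('w6')"
```

```text
rows 212 score 0.97 d px 0.0 1.5
rows 240 score 0.99 d px 0.0 0.0
tcp [ 0.6076 -0.0384  0.1287] Ftool [-1.4 -0.2 -5.4] q [-0.1   0.38  1.96 -0.    0.8  -0.31] t 11.3833
```

>>> jog_arm(
  steps=[
    [[0, -0.8, 0, 0.8, 0], [0, -0.8, 0, 1.6, 0], [0, -0.8, 0, 2.4, 0], [0, -0.8, 0, 3.4, 0], [0, -0.8, 0, 3.4, 0]],
  ],
)

```text
t: 11.85
tcp_pos: [0.608, -0.0414, 0.1294]
tool_rot: [-1.927, 1.566, 2.996]
force: [-1.5, 5.2, 0.2]
width: 0.0212
```

>>> jog_arm(
  steps=[
    [[0, 0, 0, 0, 0], [0, 0, 0, -1, 0], [0, 0, 0, -2, 0], [0, 0, 0, -3, 0], [0, 0, 0, -3, 0]],
  ],
)

```text
t: 12.27
tcp_pos: [0.6073, -0.0384, 0.1293]
tool_rot: [-1.889, 1.566, 3.034]
force: [0.3, 0.3, -1.3]
width: 0.0214
```

```bash
python3 -c "
from h import *
tilt('w7')"
```

```text
rows 212 score 0.98 d px 0.0 0.5
rows 240 score 1.0 d px 0.0 0.0
tcp [ 0.6073 -0.0384  0.1293] Ftool [ 1.3  0.4 -0.2] q [-0.1   0.38  1.96  0.    0.81 -0.31] t 12.2667
```

>>> jog_arm(
  steps=[
    [[0, -1, 0, -1, 0.1], [0, -1, 0, -2, 0.2], [0, -1, 0, -2.5, 0.32], [0, -1, 0, -2.5, 0.44], [0, -1, 0, -2.5, 0.56]],
  ],
)

```text
t: 12.73
tcp_pos: [0.6069, -0.0361, 0.1303]
tool_rot: [-1.309, 1.566, 3.048]
force: [1.0, 0.0, -1.3]
width: 0.0218
```

>>> jog_arm(
  steps=[
    [[0, 0, 0, 0, 0.12], [0, 0, 0, 0, 0.24], [0, 0, 0, 0, 0.36], [0, 0, 0, 0, 0.48], [0, 0, 0, 0, 0.6]],
  ],
)

```text
t: 13.15
tcp_pos: [0.6069, -0.0362, 0.1303]
tool_rot: [-0.673, 1.566, 3.078]
force: [0.2, -0.1, -2.3]
width: 0.0216
```

```bash
python3 -c "
from h import *
plan([.6068,-.0361,.1305],[.21,-.978,0])"
```

```text
t 13.15 tcp [ 0.6069 -0.0362  0.1303] q [-0.1   0.38  1.96 -0.    0.81  0.86] F [ 0.2 -0.1 -2.3] w 0.0216
shift [-0.2 -0.1  0. ] turn 0.39823353370522296
```

>>> jog_arm(
  steps=[
    [[0, 0, 0, 0, 0.12], [0, 0, 0, 0, 0.24], [0, 0, 0, 0, 0.36], [0, 0.8, 0, 0, 0.398], [0, 1, 0, 0, 0.398]],
  ],
)

```text
t: 13.57
tcp_pos: [0.6069, -0.0363, 0.1292]
tool_rot: [-0.247, 1.566, 3.104]
force: [0.9, 0.1, -2.0]
width: 0.0214
```

>>> jog_arm(
  steps=[
    [[0, 0.3, -0.5, 0, 0], [0, 0.5, -1, 0, 0], [0, 0.6, -1.5, 0, 0], [0, 0.6, -2, 0, 0], [0, 0.6, -2, 0, 0]],
  ],
)

```text
t: 13.98
tcp_pos: [0.6066, -0.0344, 0.1287]
tool_rot: [-0.204, 1.566, -3.135]
force: [2.0, -1.9, -1.0]
width: 0.021
```

>>> jog_arm(
  steps=[
    [[0, 0, -0.4, 0, 0], [0, 0, -0.8, 0, 0], [0, 0, -1.2, 0, 0], [0, 0, -1.5, 0, 0], [0, 0, -1.5, 0, 0]],
  ],
)

```text
t: 14.4
tcp_pos: [0.6064, -0.033, 0.1288]
tool_rot: [-0.17, 1.566, -3.101]
force: [0.4, -3.3, -1.1]
width: 0.0211
```

>>> jog_arm(
  steps=[
    [[0, 0, -0.4, 0, 0], [0, 0, -0.8, 0, 0], [0, 0, -1.2, 0, 0], [0, 0, -1.5, 0, 0], [0, 0, -1.5, 0, 0]],
  ],
)

```text
t: 14.82
tcp_pos: [0.606, -0.0315, 0.1288]
tool_rot: [-0.136, 1.567, -3.067]
force: [0.6, -4.1, -0.6]
width: 0.0212
```

>>> jog_arm(
  steps=[
    [[0, 0.2, -0.4, 0, 0], [0, 0.2, -0.8, 0, 0], [0, 0.2, -1.2, 0, 0], [0, 0.2, -1.5, 0, 0], [0, 0.2, -1.5, 0, 0]],
  ],
)

```text
t: 15.23
tcp_pos: [0.6059, -0.0302, 0.1288]
tool_rot: [-0.045, 1.567, -2.976]
force: [1.8, -5.8, 0.5]
width: 0.0214
```

```bash
python3 - <<'E'
from h import *
tilt('w8')
w=dict(np.load('w8.npz'));im=w['image'];u,v=wpix(w,w['p'],w['R'],[.6066,-.0363,.059]).round().astype(int);print(u,v)
A=cv2.resize(im[100:270,170:340],(600,600),interpolation=cv2.INTER_CUBIC);save('10.png',A)
for n in ('w4','w8'):
    d=dict(np.load(n+'.npz'));W=wcloud(d,d['p'],d['R']);g=d['image'].astype(int)
    m=(g[...,2]>1.3*g[...,0])&(g[...,2]>45)&(abs(W[...,2]-.059)<.004)&(abs(W[...,0]-.6)<.05)
    t=W[m]@np.array([-.21,.978,0]);print(n,m.sum(),np.percentile(t,[.2,1,50,99,99.8]))
E
```

```text
rows 212 score 0.97 d px 0.25 0.5
rows 240 score 0.99 d px -0.25 0.0
tcp [ 0.6059 -0.0302  0.1288] Ftool [-0.5  6.1 -0.6] q [-0.09  0.38  1.96 -0.    0.8   1.27] t 15.2333
262 211
w4 5157 [-0.17336976 -0.17084989 -0.12919754 -0.08541081 -0.08388726]
w8 5305 [-0.19020068 -0.18947527 -0.12683755 -0.06794728 -0.05762925]
```

View pics/10.png

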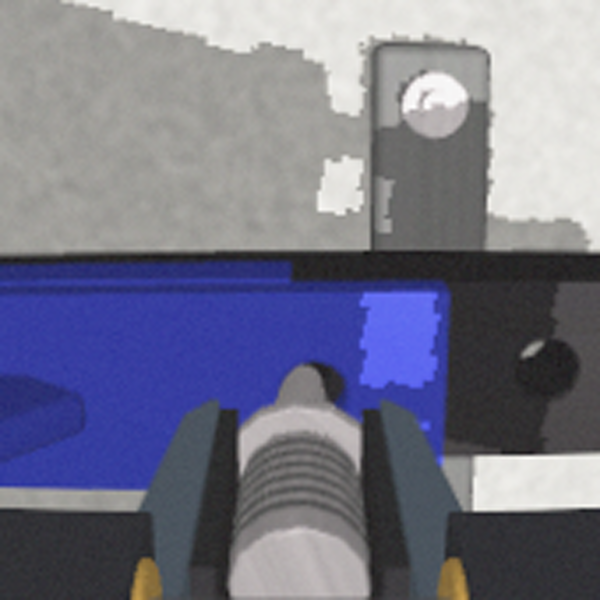

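The drift is upright now. Its tip is bearing on the inner side of the hole at crop (302,375), and the foot is being pushed inwards. I'll keep feeling with a light downward press.

>>> jog_arm(
  steps=[
    [[0, 0.4, -0.2, 0, 0], [0, 0.4, -0.4, 0, 0], [0, 0.4, -0.7, 0, 0], [0, 0.4, -1, 0, 0], [0, 0.4, -1, 0, 0]],
  ],
)

```text
t: 15.7
tcp_pos: [0.6059, -0.0294, 0.1286]
tool_rot: [0.075, 1.567, -2.855]
force: [1.5, -6.6, 0.4]
width: 0.0216
```

>>> jog_arm(
  steps=[
    [[0, 0.3, -0.2, 0, 0], [0, 0.3, -0.4, 0, 0], [0, 0.3, -0.7, 0, 0], [0, 0.3, -1, 0, 0], [0, 0.3, -1, 0, 0]],
  ],
)

```text
t: 16.12
tcp_pos: [0.6058, -0.0288, 0.1285]
tool_rot: [0.259, 1.567, -2.671]
force: [0.1, -7.1, 0.4]
width: 0.0214
```

>>> jog_arm(
  steps=[
    [[0, 0.4, -0.5, 0, 0], [0, 0.4, -0.9, 0, 0], [0, 0.4, -1.2, 0, 0], [0, 0.4, -1.5, 0, 0], [0, 0.4, -1.5, 0, 0]],
  ],
)

```text
t: 16.53
tcp_pos: [0.6058, -0.0277, 0.1284]
tool_rot: [0.522, 1.567, -2.408]
force: [1.2, -6.9, 2.3]
width: 0.0214
```

>>> jog_arm(
  steps=[
    [[0, 0.4, -0.5, 0, 0], [0, 0.4, -0.9, 0, 0], [0, 0.4, -1.2, 0, 0], [0, 0.4, -1.5, 0, 0], [0, 0.4, -1.5, 0, 0]],
  ],
)

```text
t: 16.95
tcp_pos: [0.6057, -0.0267, 0.1283]
tool_rot: [0.776, 1.567, -2.153]
force: [-0.8, -8.8, 1.6]
width: 0.0216
```

>>> jog_arm(
  steps=[
    [[0, 0.4, -0.5, 0.4, 0], [0, 0.5, -0.8, 0.8, 0], [0, 0.5, -1, 1.2, 0], [0, 0.5, -1, 1.2, 0], [0, 0.5, -1, 1.2, 0]],
  ],
)

```text
t: 17.37
tcp_pos: [0.6051, -0.0265, 0.1284]
tool_rot: [1.241, 1.567, -1.688]
force: [2.4, -8.1, 0.9]
width: 0.021
```

```bash
python3 - <<'E'
from h import *
tilt('w9')
w=dict(np.load('w9.npz'));im=w['image']
A=cv2.resize(im[180:240,220:320],(800,480),interpolation=cv2.INTER_CUBIC);save('11.png',A)
for n in ('w8','w9'):
    d=dict(np.load(n+'.npz'));g=d['image'].astype(int)
    c=[]
    for r in range(184,200):
        b=np.where((g[r,:,2]>1.3*g[r,:,0])&(g[r,:,2]>45))[0];c.append(b.max())
    e=wray(d,d['p'],d['R'],np.median(c)+.5,192,.059);print(n,np.median(c),e,e@np.array([-.21,.978,0]))
E
```

```text
rows 212 score 0.97 d px 0.25 0.5
rows 240 score 0.99 d px -0.25 0.0
tcp [ 0.6051 -0.0265  0.1284] Ftool [-0.9  8.4 -0.6] q [-0.08  0.38  1.97 -0.01  0.8   1.28] t 17.3667
w8 297.0 [ 0.62818016 -0.0602043   0.059     ] -0.19079763884863865
w9 297.0 [ 0.62768086 -0.05671798  0.059     ] -0.18728316509996507
```

View pics/11.png

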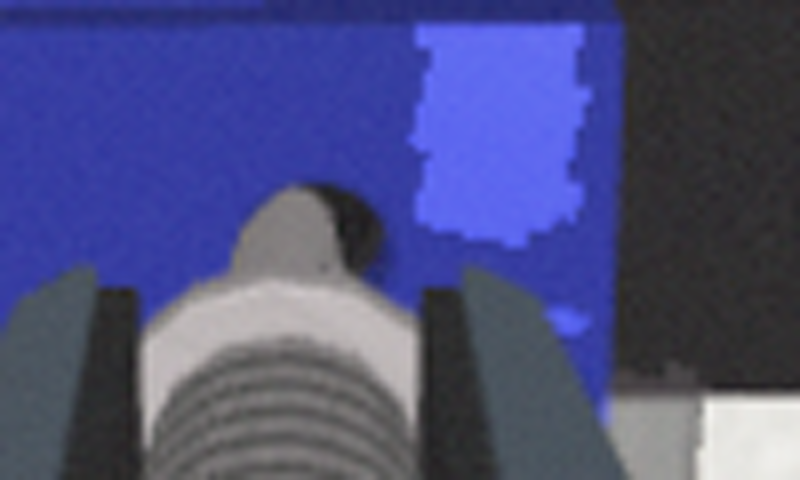

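>>> jog_arm(
  steps=[
    [[0, 0.3, 0, 0, 0], [0, 0.5, 0, 0, 0], [0, 0.7, 0, 0, 0], [0, 0.9, 0, 0, 0], [0, 0.9, 0, 0, 0]],
  ],
)

```text
t: 17.83
tcp_pos: [0.6054, -0.0268, 0.1278]
tool_rot: [1.403, 1.566, -1.526]
force: [1.4, -5.6, 2.2]
width: 0.0213
```

>>> jog_arm(
  steps=[
    [[0, 0.3, 0, 0, 0], [0, 0.6, 0, 0, 0], [0, 0.9, 0, 0, 0], [0, 1.2, 0, 0, 0], [0, 1.2, 0, 0, 0]],
  ],
)

```text
t: 18.25
tcp_pos: [0.6057, -0.0269, 0.1269]
tool_rot: [1.518, 1.566, -1.411]
force: [1.1, -6.4, 0.4]
width: 0.0212
```

The vertical force stays low while the drift goes down, so it is entering the bar's hole. I'll keep going down.

>>> jog_arm(
  steps=[
    [[0, 0.5, 0, 0, 0], [0, 1, 0, 0, 0], [0, 1.5, 0, 0, 0], [0, 2, 0, 0, 0], [0, 2, 0, 0, 0]],
  ],
)

```text
t: 18.67
tcp_pos: [0.6059, -0.0271, 0.125]
tool_rot: [1.581, 1.566, -1.348]
force: [0.0, -6.0, 1.5]
width: 0.0211
```

>>> jog_arm(
  steps=[
    [[0, 0.5, 0, 0, 0], [0, 1, 0, 0, 0], [0, 1.5, 0, 0, 0], [0, 2, 0, 0, 0], [0, 2, 0, 0, 0]],
  ],
)

```text
t: 19.08
tcp_pos: [0.606, -0.0272, 0.123]
tool_rot: [1.599, 1.565, -1.33]
force: [1.2, -6.5, 1.0]
width: 0.0214
```

>>> jog_arm(
  steps=[
    [[0, 1, 0, 0, 0], [0, 2, 0, 0, 0], [0, 3, 0, 0, 0], [0, 4, 0, 0, 0], [0, 4, 0, 0, 0]],
  ],
)

```text
t: 19.5
tcp_pos: [0.6061, -0.0275, 0.1191]
tool_rot: [1.618, 1.565, -1.311]
force: [-0.1, -7.0, 0.3]
width: 0.0217
```

>>> jog_arm(
  steps=[
    [[0, 1, 0, 0, 0], [0, 2, 0, 0, 0], [0, 3, 0, 0, 0], [0, 4, 0, 0, 0], [0, 4, 0, 0, 0]],
  ],
)

```text
t: 19.92
tcp_pos: [0.6061, -0.0278, 0.1151]
tool_rot: [1.597, 1.565, -1.332]
force: [0.1, -8.0, 0.9]
width: 0.0213
```

>>> jog_arm(
  steps=[
    [[0, 1, 0, 0, 0], [0, 2, 0, 0, 0], [0, 3, 0, 0, 0], [0, 4, 0, 0, 0], [0, 4, 0, 0, 0]],
  ],
)

```text
t: 20.33
tcp_pos: [0.6062, -0.0281, 0.1112]
tool_rot: [1.586, 1.564, -1.343]
force: [0.3, -8.8, 1.8]
width: 0.0215
```

>>> jog_arm(
  steps=[
    [[0, 1, 0, 0, 0], [0, 2, 0, 0, 0], [0, 3, 0, 0, 0], [0, 4, 0, 0, 0], [0, 4, 0, 0, 0]],
  ],
)

```text
t: 20.75
tcp_pos: [0.6062, -0.0284, 0.1073]
tool_rot: [1.571, 1.564, -1.357]
force: [0.1, -7.6, 0.9]
width: 0.0214
```

>>> jog_arm(
  steps=[
    [[0, 1, 0, 0, 0], [0, 2, 0, 0, 0], [0, 3, 0, 0, 0], [0, 4, 0, 0, 0], [0, 4, 0, 0, 0]],
  ],
)

```text
t: 21.17
tcp_pos: [0.6062, -0.0288, 0.1032]
tool_rot: [1.539, 1.563, -1.389]
force: [-0.5, -7.9, 0.2]
width: 0.0212
```

>>> jog_arm(
  steps=[
    [[0, 1, 0, 0, 0], [0, 2, 0, 0, 0], [0, 3, 0, 0, 0], [0, 3, 0, 0, 0], [0, 3, 0, 0, 0]],
  ],
)

```text
t: 21.58
tcp_pos: [0.6063, -0.029, 0.1003]
tool_rot: [1.548, 1.563, -1.38]
force: [0.3, -6.2, 1.2]
width: 0.0213
```

>>> jog_arm(
  steps=[
    [[0, 1, 0, 0, 0], [0, 2, 0, 0, 0], [0, 3, 0, 0, 0], [0, 4, 0, 0, 0], [0, 4, 0, 0, 0]],
  ],
)

```text
t: 22.0
tcp_pos: [0.6066, -0.0291, 0.0964]
tool_rot: [1.607, 1.563, -1.321]
force: [0.0, -5.9, 1.6]
width: 0.0214
```

>>> jog_arm(
  steps=[
    [[0, 1, 0, 0, 0], [0, 2, 0, 0, 0], [0, 3, 0, 0, 0], [0, 3.5, 0, 0, 0], [0, 3.5, 0, 0, 0]],
  ],
)

```text
t: 22.42
tcp_pos: [0.6068, -0.0291, 0.0929]
tool_rot: [1.654, 1.563, -1.274]
force: [0.6, -4.1, 3.5]
width: 0.0212
```

>>> jog_arm(
  steps=[
    [[0, 0.5, 0, 0, 0], [0, 1, 0, 0, 0], [0, 1.5, 0, 0, 0], [0, 2, 0, 0, 0], [0, 2, 0, 0, 0]],
  ],
)

```text
t: 22.83
tcp_pos: [0.6069, -0.0291, 0.0909]
tool_rot: [1.678, 1.563, -1.25]
force: [1.0, -4.4, 4.2]
width: 0.0215
```

>>> jog_arm(
  steps=[
    [[0, 0.4, 0, 0, 0], [0, 0.8, 0, 0, 0], [0, 1.2, 0, 0, 0], [0, 1.2, 0, 0, 0], [0, 1.2, 0, 0, 0]],
  ],
)

```text
t: 23.25
tcp_pos: [0.6069, -0.0291, 0.0897]
tool_rot: [1.687, 1.563, -1.241]
force: [0.1, -4.4, 3.6]
width: 0.0213
```

>>> jog_arm(
  steps=[
    [[0, 0.4, 0, 0, 0], [0, 0.8, 0, 0, 0], [0, 1, 0, 0, 0], [0, 1, 0, 0, 0], [0, 1, 0, 0, 0]],
  ],
)

```text
t: 23.67
tcp_pos: [0.6069, -0.0291, 0.0887]
tool_rot: [1.694, 1.563, -1.234]
force: [0.6, -4.2, 5.5]
width: 0.0213
```

>>> jog_arm(
  steps=[
    [[0, 0.3, 0, 0, 0], [0, 0.6, 0, 0, 0], [0, 0.8, 0, 0, 0], [0, 0.8, 0, 0, 0], [0, 0.8, 0, 0, 0]],
  ],
)

```text
t: 24.08
tcp_pos: [0.6071, -0.0291, 0.0883]
tool_rot: [1.719, 1.563, -1.209]
force: [-1.3, -4.1, 10.3]
width: 0.0213
```

>>> jog_arm(
  steps=[
    [[0, 0.3, 0, 0, 0], [0, 0.6, 0, 0, 0], [0, 0.8, 0, 0, 0], [0, 0.8, 0, 0, 0], [0, 0.8, 0, 0, 0]],
  ],
)

```text
t: 24.5
tcp_pos: [0.6074, -0.0291, 0.0883]
tool_rot: [1.773, 1.563, -1.155]
force: [-2.8, -4.5, 14.9]
width: 0.0213
```

```bash
python3 - <<'E'
from h import *
s,p,R=tool();d=cams.get_image('wrist');np.savez('w12.npz',p=p,R=R,**d)
g=d['image'].astype(int);W=wcloud(d,p,R)
c=[np.where((g[r,:,2]>1.3*g[r,:,0])&(g[r,:,2]>45))[0].max() for r in range(168,190)]
print('foot outer edge',c,p)
c0=wpix(d,p,R,[.607,-.029,.062]).astype(int);print(c0)
H=W[...,2];q=(np.hypot(W[...,0]-p[0],W[...,1]-p[1])<.017);z=H[q];print(np.histogram(z,bins=np.arange(.055,.115,.003)))
save('12.png',cv2.resize(d['image'][150:270,190:340],(750,600),interpolation=cv2.INTER_CUBIC))
E
```

```text
foot outer edge [np.int64(33), np.int64(33), np.int64(33), np.int64(33), np.int64(34), np.int64(34), np.int64(34), np.int64(34), np.int64(34), np.int64(34), np.int64(35), np.int64(35), np.int64(35), np.int64(35), np.int64(35), np.int64(35), np.int64(36), np.int64(36), np.int64(36), np.int64(247), np.int64(248), np.int64(248)] [ 0.60739241 -0.02905984  0.08826094]
[253 234]
(array([ 13, 193, 218, 138,  46, 101,  39,  82,  95,  64,  92,  70, 122,
       103, 124, 217, 616,  31,   9]), array([0.055, 0.058, 0.061, 0.064, 0.067, 0.07 , 0.073, 0.076, 0.079,
       0.082, 0.085, 0.088, 0.091, 0.094, 0.097, 0.1  , 0.103, 0.106,
       0.109, 0.112]))
```

View pics/12.png

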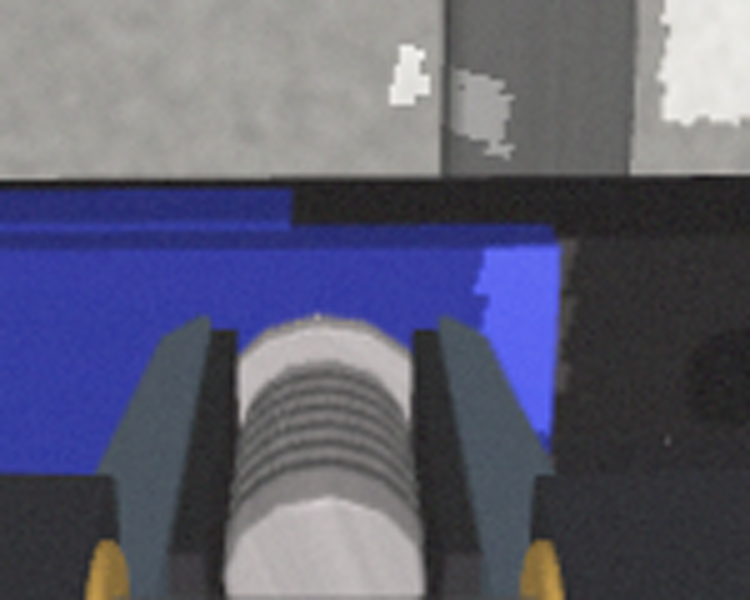

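The collar is seated. It stopped at TCP z=0.0883 while the force rose to about 17 N, and the head top reads about 0.104 (expected 0.059+0.045). I'll release and retreat straight up.

>>> jog_arm(
  steps=[
    [[0, -0.3, 0, 0, 0], [0, -0.3, 0, 0, 0], [45, -0.3, 0, 0, 0], [45, -0.3, 0, 0, 0], [45, -0.3, 0, 0, 0]],
  ],
)

```text
t: 24.97
tcp_pos: [0.607, -0.0288, 0.0882]
tool_rot: [1.683, 1.563, -1.246]
force: [-0.4, 0.1, 0.1]
width: 0.038
```

>>> jog_arm(
  steps=[
    [[45, -0.3, 0, 0, 0], [45, -0.3, 0, 0, 0], [45, -10, 0, 0, 0], [45, -25, 0, 0, 0], [45, -40, 0, 0, 0]],
  ],
)

```text
t: 25.38
tcp_pos: [0.6066, -0.0285, 0.1289]
tool_rot: [1.575, 1.564, -1.353]
force: [0.8, -0.7, 1.2]
width: 0.041
```

>>> jog_arm(
  steps=[
    [[45, -25, 0, 0, 0], [45, -50, 0, 0, 0], [45, -75, 0, 0, 0], [45, -90, 0, 0, 0], [45, -90, 0, 0, 0]],
  ],
)

```text
t: 25.8
tcp_pos: [0.6082, -0.0279, 0.2232]
tool_rot: [2.119, 1.561, -0.809]
force: [1.5, 0.2, 0.8]
width: 0.0412
```

```bash
python3 - <<'E'
from h import *
s,p,R=tool();d=cams.get_image('wrist');W=wcloud(d,p,R)
m=(np.hypot(W[...,0]-.607,W[...,1]+.029)<.03)
t=m&(W[...,2]>.098)&(W[...,2]<.112);q=W[t];print('top',t.sum(),np.median(q[:,2]),(q.min(0)+q.max(0))/2)
c=m&(W[...,2]>.0615)&(W[...,2]<.068);q=W[c];print('collar',c.sum(),np.median(q[:,2]),q.min(0),q.max(0))
g=d['image'].astype(int);b=(g[...,2]>1.3*g[...,0])&(g[...,2]>45)&(abs(W[...,2]-.059)<.005)&(abs(W[...,0]-.6)<.06)
print('foot z',np.median(W[b][:,2]),'edge',np.percentile(W[b]@np.array([-.21,.978,0]),[.2,1]),p,s['force'],s['width'],s['t'])
E
```

```text
top 398 0.10377458423424031 [ 0.60740426 -0.03023146  0.10181687]
collar 180 0.06394503652618083 [ 0.59791988 -0.04492582  0.06167695] [ 0.62139052 -0.01511239  0.06784052]
foot z 0.058850804113496996 edge [-0.18728383 -0.18665207] [ 0.60816842 -0.02790097  0.22322693] [1.53509778 0.17947708 0.84204443] 0.04115329434907718 25.8
```

```bash
python3 -c "
from workcell import bot
print(bot.job_done())"
```

```text
the job is handed in; nothing more can be done
None
```

The drift now stands upright in both holes with its collar down on the foot, and I handed the job in at about 26 s of the 61 s. No verdict is reported on handing in.

**What I did:**
- I took the drift from the stand's end place and lowered its tip into the foot's hole.
- My first push inwards, with the jaws across the bar, made the drift pivot in the grip. I backed out, used the hole's outer wall to straighten it, and turned the jaws along the bar.
- On the second try it dropped into the bar's hole and I pressed it down. At the end of each move the wrist read no more than about 17 N, counting the drift's weight, and about 9 N sideways. Contact between drift and holder could not be read directly.

**Last checks:**
- **Seating:** the collar's top is at 63.9 mm and the foot's top at 58.9 mm, which matches a 5 mm collar sitting flat. The head's top reads 103.8 mm against 103.9 mm expected.
- **Draw-in:** the drift's head is about 6 mm further inwards than where the foot's hole started.
- **Gripper:** it is open and well clear above, with wrist force near zero.
- **Not checked:** I did not measure how far the head is from the hole's centre, because the collar hides it. I did not recheck the other pins and the bench parts, but the arm passed nowhere near them apart from the pin next to the drift in the stand.

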